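# Load the solar modules into their test nests

## Task

Load the test bench: put each of the four small solar modules into the nest whose recess matches its shape (strip, broad rectangle, square, round), still face down with its terminal box up, lying flat on the white floor inside the rim. Set each one down gently, do not drop it, and leave the roll of tape and the jar where they stand.

Things in the scene. Friction and masses are not known exactly. Their poses are not given: they have to be found in the camera images.
- module_strip: Solar module, narrow strip, 84 x 28 mm. Loose, 50 g, lying face down: green back with two copper pads. Plate 5 mm thick; at the centre of its back a black terminal box, 30 mm along the module's x, 20 mm along y, 20 mm tall (top 25 mm above the underside), to grip across its 20 mm width. Origin: centre of the underside; z up; x along the 84 mm length.
- module_oblong: Solar module, broad rectangle, 72 x 40 mm. Loose, 50 g, lying face down: green back with two copper pads. Plate 5 mm thick; at the centre of its back a black terminal box, 30 mm along the module's x, 20 mm along y, 20 mm tall (top 25 mm above the underside), to grip across its 20 mm width. Origin: centre of the underside; z up; x along the 72 mm length.
- module_square: Solar module, square, 52 x 52 mm. Loose, 50 g, lying face down: green back with two copper pads. Plate 5 mm thick; at the centre of its back a black terminal box, 30 mm along the module's x, 20 mm along y, 20 mm tall (top 25 mm above the underside), to grip across its 20 mm width. Origin: centre of the underside; z up; x and y along its sides.
- module_round: Solar module, round disc, 52 mm diameter. Loose, 50 g, lying face down: green back with two copper pads. Plate 5 mm thick; at the centre of its back a black terminal box, 30 mm along the module's x, 20 mm along y, 20 mm tall (top 25 mm above the underside), to grip across its 20 mm width. Origin: centre of the underside; z up; x along the terminal box.
- nest_strip: Test nest with a narrow rectangular recess 100 x 44 mm (112 x 56 mm outside), for the strip module. Fixed to the bench: black rim 6 mm wide, top 9 mm above the bench; white floor 4 mm above the bench (the recess is 5 mm deep). Origin: centre of the nest at bench level; z up; x along the 100 mm length.
- nest_oblong: Test nest with a broad rectangular recess 88 x 56 mm (100 x 68 mm outside), for the 72 x 40 mm module. Fixed to the bench: black rim 6 mm wide, top 9 mm above the bench; white floor 4 mm above the bench (the recess is 5 mm deep). Origin: centre of the nest at bench level; z up; x along the 88 mm length.
- nest_square: Test nest with a square recess 68 x 68 mm (80 x 80 mm outside), for the square module. Fixed to the bench: black rim 6 mm wide, top 9 mm above the bench; white floor 4 mm above the bench (the recess is 5 mm deep). Origin: centre of the nest at bench level; z up; x and y along its sides.
- nest_round: Test nest with a round recess 68 mm in diameter (80 mm outside), for the round module. Fixed to the bench: black rim 6 mm wide, top 9 mm above the bench; white floor 4 mm above the bench (the recess is 5 mm deep). Origin: centre of the nest at bench level; z up; its yaw does not matter.
- tape_roll: Bystander: roll of tan tape lying flat among the work, 50 mm outside and 32 mm inside diameter, 19 mm high, loose. Origin: centre of its underside.
- flux_jar: Bystander: small closed amber jar with black cap standing among the work, 42 mm diameter, 45 mm high, loose. Origin: centre of its underside.
There are look-alikes about, which are no part of the job. Leave any turquoise look-alike of the module_round alone.

How it is judged:
At the end, for the whole second after the job is handed in: Each of the four modules is in its own matching nest: centre within 12 mm of the nest's centre, plate flat on the nest floor (underside origin 1.5 to 6.5 mm above the nest's origin, where the floor is at 4 mm), terminal box up (tilt under 0.06 rad), at rest (under 0.01 m/s) (horizontal distance between module_strip and nest_strip below 0.012 m and z of module_strip in the frame of nest_strip between 0.0015 and 0.0065 m and angle between each of module_strip, module_oblong, module_square, module_round's own z axis and vertical below 0.06 rad and linear speed of each of module_strip, module_oblong, module_square, module_round below 0.01 m/s and horizontal distance between module_oblong and nest_oblong below 0.012 m and z of module_oblong in the frame of nest_oblong between 0.0015 and 0.0065 m and horizontal distance between module_square and nest_square below 0.012 m and z of module_square in the frame of nest_square between 0.0015 and 0.0065 m and horizontal distance between module_round and nest_round below 0.012 m and z of module_round in the frame of nest_round between 0.0015 and 0.0065 m); the robot touches nothing.
It fails at once if a module is dropped or slammed down (faster than 0.6 m/s within 40 mm of the bench) ((linear speed of module_strip above 0.6 m/s and height (world z) of module_strip below 0.04 m) or (linear speed of module_oblong above 0.6 m/s and height (world z) of module_oblong below 0.04 m) or (linear speed of module_square above 0.6 m/s and height (world z) of module_square below 0.04 m) or (linear speed of module_round above 0.6 m/s and height (world z) of module_round below 0.04 m)).
It fails at once if the tape roll is disturbed (moved more than 25 mm) (distance of tape_roll from where it was at the start of the episode above 0.025 m).
It fails at once if the jar is disturbed (moved more than 25 mm) (distance of flux_jar from where it was at the start of the episode above 0.025 m).
It also fails if it takes over 99 s, if anything falls off the work surface, if the arm or the gripper's body presses on something with over 40 N, if the wrist force passes 120 N, or if a joint passes its speed limit or range.

## Robot

A 6-joint arm with a two-finger parallel gripper is mounted at the origin on the work surface. World frame = base frame: x ahead of the robot, y to its left, z up, the work surface at z = 0. Lengths are in m, angles in rad, forces in N, time in s.
With the tool pointing down it reaches from about 0.35 to 0.85 m from the base axis. Payload 8.1 kg.
Tool frame: the origin (TCP) lies at the very end of the fingers, on their centre line; the grasp point (between the pads) lies 19 mm behind it; z points along the fingers, y is the direction in which the jaws open and shut (so a half turn about z gives the same grasp; the last joint's range is limited). The gripper opens to 93 mm and grips with 3 to 60 N. Pads are 15 mm wide; open, the fingers measure 128 mm over their backs; the gripper's body (75 mm by 188 mm) begins 65 mm behind the grasp point.
Start: joints at [-1.374, 0.13, 1.488, -0, 1.523, -0.085], TCP at [0.167, -0.576, 0.198] pointing down, gripper open.
Joint ranges: [-2.96, 2.96], [-0.89, 2.26], [0.02, 2.5], [-1.34, 4.48], [0, 2.73], [-2.66, 2.66]. Speed limits (rad/s): [2.39, 2.39, 2.79, 3.14, 3.14, 3.14].

## Interface

Orientations are given as a rotation vector (axis times angle).
In Python, from plant import robot gives the robot as it stands.
- The arm moves only by the shell command python3 -m inch 'ROWS' [FORCE]. ROWS is JSON, a list that holds one entry, the list of rows, each a list of 7 numbers: the shift along the tool's x, y, z in cm, then the turn, a rotation vector about the tool's x, y, z in degrees, then the gripper command: -1 is fully open, 1 is shut, values between are in proportion. A call has 1 to 5 rows; each row shifts and turns the commanded pose from where the row before left it, along the tool's axes as they then stand; what a row does not reach is not made up. A row lasts 1/10 s, in which the tool goes at most 50 mm and 8.59 degrees, less where a joint would pass 70% of its speed; a pose out of reach is approached as far as the arm can. A call with a gripper value outside its range is refused whole. The fingers move at their own pace and stop on an object; FORCE is the grip in N (left out, the last holds). Time passes only in rows, so rows that do not move let the fingers close. It gives the time, the measured TCP pose, the force and the opening at its end, in the units of the state.
- robot.read_state(): the state, without advancing time (a new reading comes with each control period).
- robot.read_camera(name): name is "scene" or "top"; returns a dict with "image" (420x560x3 uint8, blue, green, red), "K" (3x3 intrinsics, pixels), "distortion" ([k1, k2, p1, p2, k3] as OpenCV has them; the pictures are not rectified), "R" (3x3) and "t" (3): a world point X has camera coordinates R X + t. Camera axes: x right, y down, z forward; pixel columns grow to the right and rows downward; lengths in m; the calibration is good to about 2 mm. A picture is of the moment at which its call begins. There is no depth.
- robot.close_job(): hands the job in, once; it reports no verdict.
The state is a dict: "t": time; "q": joint angles; "dq": joint speeds; "joint_torque": joint torques, N m; "tool_pos": TCP position; "orientation": TCP orientation; "force": force on the tool from outside, world axes, zero at the start; "wrist_torque": the same for the moment, N m; "opening": finger opening in m.
Only numpy, scipy, OpenCV 4.12 (cv2) and the standard library are available. Lean on these libraries where they do the work, as an engineer would, in place of code of your own. Each camera call takes 0.05 s, during which the arm holds its last target. There are 200 camera calls.

## Working session

There is one attempt and no reset: what is moved stays moved. The work goes in short steps, Python scripts to look and compute and a shell command to move; the robot and the scene stay as the last step left them, time stands still between calls to the robot, and variables do not carry over. Pictures are saved under pics/ and viewed, about 12 in all and at most 16, crops included, and the job is handed in when it is done.

```bash
mkdir -p pics; ls; python3 - <<'E'
from plant import robot
import cv2
print(robot.read_state())
for n in("top","scene"):
    c=robot.read_camera(n); cv2.imwrite(f"pics/{n}0.png",c["image"]); print(n,c["K"],c["distortion"],c["R"],c["t"])
E
```

```text
pics
{'t': 0.0, 'q': array([-1.37440139e+00,  1.31159020e-01,  1.48922078e+00, -6.98518009e-06,
        1.52303491e+00, -8.53893011e-02]), 'dq': array([-5.35226537e-05,  4.12179023e-04, -1.26324416e-04,  9.46361091e-04,
       -4.63562107e-04, -5.15082423e-04]), 'joint_torque': array([-2.17404981e-03, -5.59844255e+01, -4.91764784e+01,  7.64400093e-02,
        3.51790572e-02, -1.57385034e-04]), 'tool_pos': array([ 0.16675025, -0.57574285,  0.19712091]), 'orientation': array([-3.10866205e+00, -4.40907816e-01,  1.69615646e-04]), 'force': array([0.7899704 , 0.51596468, 0.1153202 ]), 'wrist_torque': array([ 0.07748934, -0.01131413, -0.00921675]), 'opening': 0.09297683315487731}
top [[480.42336315   0.         280.0391412 ]
 [  0.         480.42336315 204.65204455]
 [  0.           0.           1.        ]] [0.03000945 0.         0.         0.         0.        ] [[-0.03052241 -0.99953284 -0.00157367]
 [-0.98979529  0.03044423 -0.13920641]
 [ 0.13918929 -0.00269131 -0.99026214]] [-0.03949539  0.5228638   1.16248843]
scene [[444.21762261   0.         286.67624677]
 [  0.         444.21762261 201.14412024]
 [  0.           0.           1.        ]] [-0.00818755  0.          0.          0.          0.        ] [[ 0.79401067  0.60779003  0.01176157]
 [ 0.48229703 -0.61805448 -0.62080451]
 [-0.3700495   0.49859797 -0.78387718]] [-0.3871533  -0.24516599  1.2893917 ]
```

View pics/top0.png

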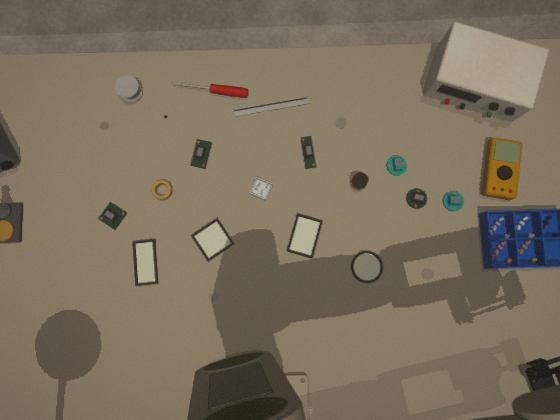

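View pics/scene0.png

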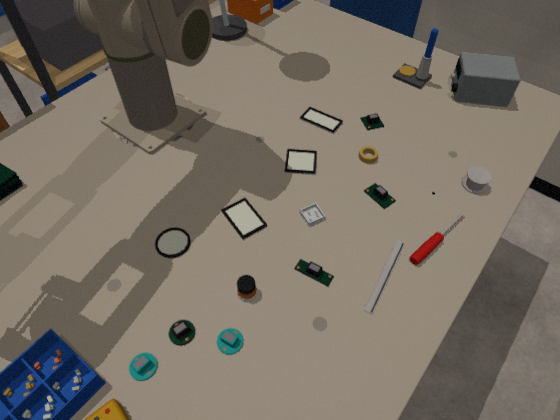

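Top view, with candidates for each target:
- **Modules:** strip (308,152), oblong (201,153), square (112,216), and the dark green round (417,198).
- **Look-alikes for the round:** turquoise discs at (397,165) and (453,201), which I leave alone.
- **Nests:** strip (146,262), square (213,239), oblong (305,235), round (367,267).
- **Bystanders:** tape (162,189) and jar (360,180). There is also a white gadget at (261,188).

Next is a close crop with measurements.

```bash
cat > h.py <<'E'
import cv2, numpy as np
from plant import robot
def ray(c,px,z):
    u=cv2.undistortPoints(np.float64(px).reshape(-1,1,2),c["K"],c["distortion"])[:,0]
    d=np.c_[u,np.ones(len(u))]@c["R"]; o=-c["R"].T@c["t"]
    return (o+d*((z-o[2])/d[:,2])[:,None])[:,:2]
def proj(c,X): return cv2.projectPoints(np.float64(X).reshape(-1,1,3),cv2.Rodrigues(c["R"])[0],c["t"],c["K"],c["distortion"])[0][:,0]
def biggest(m,p):  # contour nearest p
    cs=[c for c in cv2.findContours(m,cv2.RETR_EXTERNAL,cv2.CHAIN_APPROX_NONE)[0] if cv2.contourArea(c)>60]
    return min(cs,key=lambda c:np.hypot(*(c.reshape(-1,2).mean(0)-p)))
def rect(c,cnt,z):
    P=ray(c,cnt.reshape(-1,2),z); (ctr,wh,a)=cv2.minAreaRect((P*1000).astype(np.float32))
    w,h=wh
    if w<h: w,h,a=h,w,a+90
    return [round(float(v),1) for v in (*ctr,w,h,(a+90)%180-90)]
E
cat > m.py <<'E'
from h import *
T={"top":dict(strip=(308,152),oblong=(201,153),square=(112,216),round=(417,198)),
 "scene":dict(strip=(314,272),oblong=(380,195),square=(372,122),round=(181,331))}
N={"top":dict(strip=(146,262),oblong=(305,235),square=(213,239),round=(367,267)),
 "scene":dict(strip=(321,120),oblong=(244,218),square=(301,161),round=(173,243))}
rows=[]
for n in T:
    c=robot.read_camera(n); im=c["image"]; g=im.astype(int); V=g.max(2)
    row=[]
    for k,p in T[n].items():
        x,y=p; s=30
        cr=im[y-s:y+s,x-s:x+s]; row.append(cv2.resize(cr,(200,200),interpolation=cv2.INTER_CUBIC))
        def win(m,q,s):
            w=np.zeros(m.shape,np.uint8); w[q[1]-s:q[1]+s,q[0]-s:q[0]+s]=255; return w&(m.astype(np.uint8)*255)
        # plate+box: dark or green vs tan bench
        bench=np.median(im[y-s:y+s,x-s:x+s].reshape(-1,3),0)
        m=win((g[...,2]<0.6*bench[2]),p,24); print(n,k,"plate z5",rect(c,biggest(m,p),.005 if 1 else 0))
        gm=win((g[...,1]-g[...,2]>6),p,24); print("   green",rect(c,biggest(gm,p),.005))
        q=N[n][k]; b=np.median(im[q[1]-2:q[1]+3,q[0]-2:q[0]+3].reshape(-1,3),0)
        m=win((g[...,2]>0.75*b[2]),q,24)
        lab=cv2.connectedComponents(m)[1]; m=((lab==lab[q[1],q[0]])*255).astype(np.uint8)
        print("   nest floor",rect(c,biggest(m,q),.005), "px",cv2.contourArea(biggest(m,q)))
    rows.append(np.hstack(row))
cv2.imwrite("pics/crops.png",np.vstack(rows))
E
python3 m.py
```

```text
top strip plate z5 [661.9, -131.8, 85.0, 27.0, 7.0]
   green [635.2, -134.1, 26.5, 25.9, -1.8]
   nest floor [391.2, 288.8, 98.2, 41.3, 4.5] px 599.5
top oblong plate z5 [666.6, 146.0, 72.7, 39.4, -14.5]
   green [666.6, 146.2, 70.8, 37.9, -14.8]
   nest floor [445.3, -115.0, 86.1, 55.3, -17.9] px 689.0
top square plate z5 [511.5, 372.2, 53.1, 51.9, 55.1]
   green [511.2, 372.9, 50.5, 50.3, 56.6]
   nest floor [442.8, 119.2, 66.9, 66.7, -57.5] px 635.5
top round plate z5 [532.3, -404.0, 51.1, 50.3, -67.2]
   green [532.4, -405.2, 48.7, 46.6, 88.2]
   nest floor [363.6, -268.0, 65.1, 62.7, -3.0] px 523.0
scene strip plate z5 [664.2, -131.6, 84.8, 35.8, 6.8]
   green [664.0, -134.3, 83.8, 27.5, 7.4]
   nest floor [391.8, 288.0, 95.4, 37.7, 4.4] px 257.5
scene oblong plate z5 [669.2, 145.8, 74.4, 46.9, -14.6]
   green [668.8, 144.6, 71.4, 40.0, -14.0]
   nest floor [446.1, -115.6, 83.4, 54.5, -17.8] px 600.5
scene square plate z5 [512.5, 371.2, 57.9, 55.7, -35.9]
   green [513.3, 371.5, 52.4, 51.6, -35.9]
   nest floor [443.2, 118.3, 66.4, 62.2, 32.5] px 377.5
scene round plate z5 [534.8, -406.9, 52.6, 49.5, -45.2]
   green [534.4, -406.4, 50.3, 49.6, 37.8]
   nest floor [363.0, -269.1, 65.1, 59.9, 37.9] px 496.5
```

View pics/crops.png

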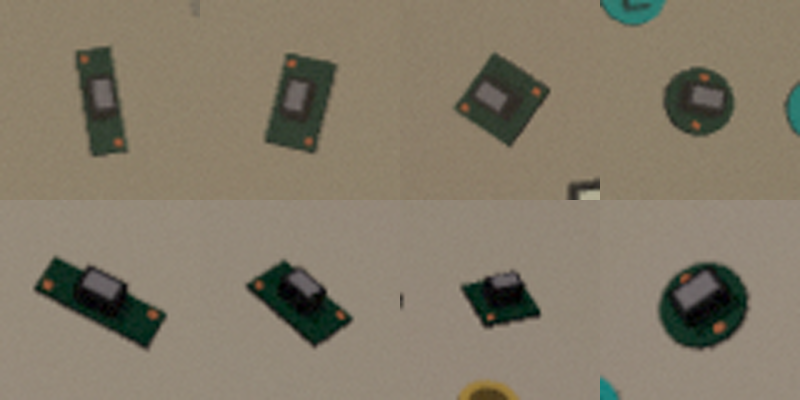

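Both views agree to about 2 mm and the sizes match. The crops show the dark green round disc (no turquoise) and the box directions. I'll measure the box tops for yaw and write a step calculator.

```bash
cat > go.py <<'E'
import sys,numpy as np
from plant import robot
from scipy.spatial.transform import Rotation as R
# usage: go.py x_mm y_mm z_mm yaw_deg -> shift in tool axes (cm) at present, and turn about tool z; turn split evenly shown separately
x,y,z,yaw=map(float,sys.argv[1:5]); s=robot.read_state(); M=R.from_rotvec(s["orientation"])
d=M.inv().apply(np.array([x,y,z])/1000-s["tool_pos"])*100
X=M.apply([1,0,0]); cy=np.degrees(np.arctan2(X[1],X[0]))
print("shift cm",d.round(2),"turn z",round((cy-yaw+180)%360-180,1),"yaw",round(cy,1),"pos",(s["tool_pos"]*1000).round(1),"q6",s["q"][5].round(2),"F",s["force"].round(1),"open",round(s["opening"]*1000,1),"t",s["t"], "tilt z",M.apply([0,0,1]).round(3))
E
cat > box.py <<'E'
from h import *
T=dict(strip=(308,152),oblong=(201,153),square=(112,216),round=(417,198))
B=dict(strip=(663,-133),oblong=(668,145.5),square=(512.5,372),round=(533.5,-405.5))
for n in("top","scene"):
    c=robot.read_camera(n); im=c["image"].astype(int)
    for k,b in B.items():
        p=proj(c,[b[0]/1e3,b[1]/1e3,.025])[0].astype(int); s=9
        w=im[p[1]-s:p[1]+s,p[0]-s:p[0]+s]
        m=((w[...,2]-w[...,1]>-4)&(w[...,0]-w[...,1]>-4)&(w.max(2)>65)).astype(np.uint8)*255
        lab=cv2.connectedComponents(m,connectivity=4)[1]; vals=lab[s-2:s+3,s-2:s+3]; l=np.bincount(vals[vals>0]).argmax()
        ys,xs=np.where(lab==l); P=ray(c,np.c_[xs+p[0]-s,ys+p[1]-s],.025)*1000
        w_,v=np.linalg.eigh(np.cov(P.T)); v=v[:,1]
        print(n,k,len(P),P.mean(0).round(1),"LW",np.sqrt(12*w_[::-1]).round(1),"ang",round((np.degrees(np.arctan2(v[1],v[0]))+90)%180-90,1))
E
python3 box.py; python3 go.py 533 -405 100 77
```

```text
top strip 4 [ 669.9 -130.4] LW [8.4 3.2] ang 28.7
top oblong 15 [663.8 145.6] LW [15.3  7.1] ang 13.2
top square 3 [514.1 369.4] LW [6.3 3.5] ang 43.9
top round 13 [ 529.5 -408.4] LW [13.   9.3] ang 34.4
scene strip 56 [ 663.4 -133.4] LW [21.8 13.7] ang 5.8
scene oblong 41 [667.8 146.6] LW [22.4 14.7] ang -13.0
scene square 24 [511.8 372.9] LW [21.8 13.6] ang 66.6
scene round 78 [ 533.5 -406.3] LW [22.4 14. ] ang 78.2
shift cm [39.93 -6.25  9.79] turn z -60.9 yaw 16.1 pos [ 166.8 -576.1  197.8] q6 -0.09 F [ 0.2 -0.2  0.2] open 92.6 t 0.3 tilt z [-0.     0.001 -1.   ]
```

```bash
python3 -m inch '[[[4,-0.62,0.9,0,0,0,0],[4,-0.62,0.9,0,0,0,0],[4,-0.62,0.9,0,0,0,0],[4,-0.62,0.9,0,0,0,0],[4,-0.62,0.9,0,0,0,0]]]' 25
python3 -m inch '[[[4,-0.62,0.9,0,0,0,0],[4,-0.62,0.9,0,0,0,0],[4,-0.62,0.9,0,0,0,0],[4,-0.62,0.9,0,0,0,0],[4,-0.62,0.9,0,0,0,0]]]'
python3 -m inch '[[[0,0,0,0,0,-7.7,0],[0,0,0,0,0,-7.7,0],[0,0,0,0,0,-7.7,0],[0,0,0,0,0,-7.7,0],[0,0,0,0,0,-7.7,0]]]'
python3 -m inch '[[[0,0,0,0,0,-7.8,0],[0,0,0,0,0,-7.8,0],[0,0,0,0,0,-7.8,0],[0,0,0,0,0,0,0],[0,0,0,0,0,0,0]]]'
python3 go.py 533.5 -406 7 78
```

```text
t: 0.8
tool_pos: [0.3517, -0.4901, 0.1528]
orientation: [3.11, 0.441, 0.0]
force: [-0.1, -0.8, 0.6]
opening: 0.0573
t: 1.3
tool_pos: [0.5353, -0.4046, 0.1077]
orientation: [3.11, 0.441, 0.0]
force: [-0.0, -0.8, -0.8]
opening: 0.0469
t: 1.8
tool_pos: [0.5339, -0.4054, 0.1079]
orientation: [-2.787, -1.45, 0.0]
force: [-0.0, 0.9, 0.1]
opening: 0.0462
t: 2.3
tool_pos: [0.5338, -0.4055, 0.108]
orientation: [-2.445, -1.973, 0.0]
force: [-0.2, -0.2, 0.3]
opening: 0.0465
shift cm [-0.06 -0.02 10.1 ] turn z -0.2 yaw 77.8 pos [ 533.8 -405.5  108. ] q6 -0.51 F [-0.2 -0.2  0.3] open 46.5 t 2.3 tilt z [-0.  0. -1.]
```

```bash
python3 -m inch '[[[0,0,3,0,0,0,0],[0,0,3,0,0,0,0],[0,0,2.5,0,0,0,0],[0,0,1,0,0,0,0],[0,0,0.5,0,0,0,0]]]'
python3 - <<'E'
from h import *
o=[]
for n in("top","scene"):
    c=robot.read_camera(n); x,y=proj(c,[.5335,-.406,.02])[0].astype(int); o.append(cv2.resize(c["image"][y-45:y+45,x-45:x+45],(400,400),interpolation=cv2.INTER_CUBIC))
cv2.imwrite("pics/g1.png",np.hstack(o))
E
python3 go.py 533.5 -406 7 78
```

```text
t: 2.8
tool_pos: [0.5332, -0.4049, 0.0069]
orientation: [-2.441, -1.974, 0.001]
force: [0.3, -0.4, 0.8]
opening: 0.0466
shift cm [-0.04 -0.04  0.14] turn z -0.0 yaw 78.0 pos [ 534.  -405.7    8.4] q6 -0.52 F [ 1.1 -0.5  0.3] open 46.5 t 2.9 tilt z [ 0. -0. -1.]
```

View pics/g1.png

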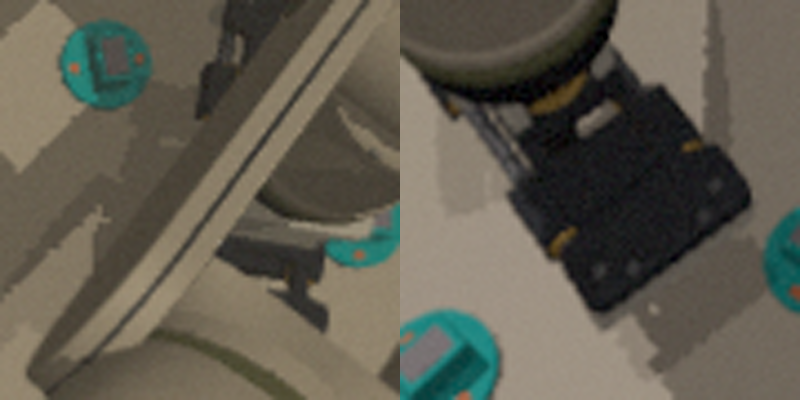

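The arm hides the module in both views, so I'll judge the grasp by the finger opening, which should be about 20 mm.

```bash
python3 -m inch '[[[0,0,0,0,0,0,1],[0,0,0,0,0,0,1],[0,0,0,0,0,0,1],[0,0,0,0,0,0,1],[0,0,0,0,0,0,1]]]' 25
python3 -m inch '[[[0,0,0,0,0,0,1],[0,0,-1,0,0,0,1],[0,0,-2,0,0,0,1],[0,0,-3,0,0,0,1],[0,0,-3,0,0,0,1]]]'
python3 go.py 363.5 -268.5 100 78
```

```text
t: 3.4
tool_pos: [0.534, -0.4057, 0.0085]
orientation: [2.44, 1.978, 0.0]
force: [0.5, -0.2, 0.2]
opening: 0.0114
t: 3.9
tool_pos: [0.5335, -0.4053, 0.0993]
orientation: [-2.44, -1.977, 0.0]
force: [-0.7, -0.5, 0.3]
opening: 0.0004
shift cm [  9.86 -19.47  -0.05] turn z 0.0 yaw 78.0 pos [ 533.5 -405.3   99.3] q6 -0.52 F [-0.7 -0.5  0.3] open 0.4 t 3.9 tilt z [-0.001  0.    -1.   ]
```

The fingers shut to 0, so the grasp missed. I'll move aside by lifting further and look.

```bash
python3 -m inch '[[[3,-4,-1,0,0,0,0],[3,-4,-1,0,0,0,0],[3,-4,-1,0,0,0,0],[3,-4,-1,0,0,0,0],[0,-4,0,0,0,0,0]]]'
python3 - <<'E'
from h import *
o=[]
for n in("top","scene"):
    c=robot.read_camera(n); x,y=proj(c,[.5335,-.406,.02])[0].astype(int); o.append(cv2.resize(c["image"][max(y-50,0):y+50,x-50:x+50],(400,400),interpolation=cv2.INTER_CUBIC))
cv2.imwrite("pics/g2.png",np.hstack(o))
E
python3 go.py 533.5 -406 7 78
```

```text
t: 4.4
tool_pos: [0.3657, -0.2474, 0.1393]
orientation: [2.436, 1.98, 0.002]
force: [-0.9, -1.1, 0.6]
opening: 0.0357
shift cm [-11.95  20.03  13.03] turn z 0.1 yaw 78.1 pos [ 362.3 -247.7  137.5] q6 -0.51 F [-0.  -1.1 -0.5] open 43.7 t 4.5 tilt z [-0.001 -0.    -1.   ]
```

View pics/g2.png

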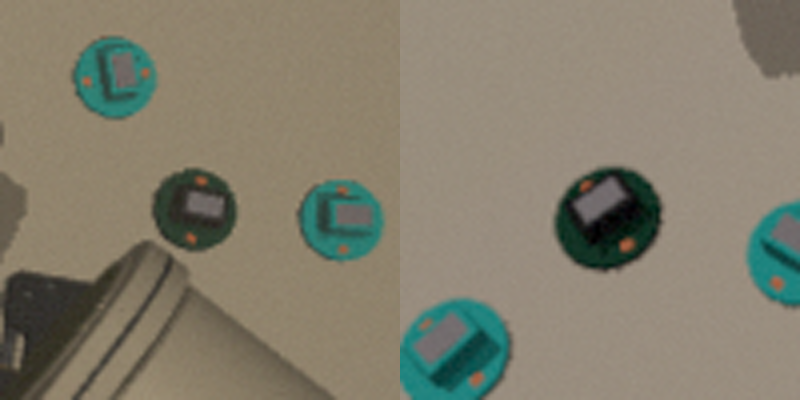

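The module hasn't moved, and the fingers closed without resistance. The real tool may not be where the state reports it, so I'll compare the projected TCP with the visible fingertips.

```bash
cat > tip.py <<'E'
import sys
from h import *
o=[]
for n in("top","scene"):
    c=robot.read_camera(n); p=robot.read_state()["tool_pos"]; x,y=proj(c,p)[0]; print(n,p,x,y)
    im=c["image"].copy(); x0=int(np.clip(x-65,0,430)); y0=int(np.clip(y-75,0,270))
    cr=cv2.resize(im[y0:y0+150,x0:x0+130],None,fx=3,fy=3,interpolation=cv2.INTER_CUBIC)
    cv2.drawMarker(cr,(int((x-x0)*3),int((y-y0)*3)),(255,0,255),cv2.MARKER_CROSS,14,1); o.append(cr); print(x0,y0)
cv2.imwrite(f"pics/{sys.argv[1]}.png",np.hstack(o))
E
python3 tip.py t1
```

```text
top [ 0.36440155 -0.24905037  0.13815842] 368.5323071943837 265.1217780639083
303 190
scene [ 0.36565092 -0.24985928  0.13848973] 167.57913539279005 200.96959651612704
102 125
```

View pics/t1.png

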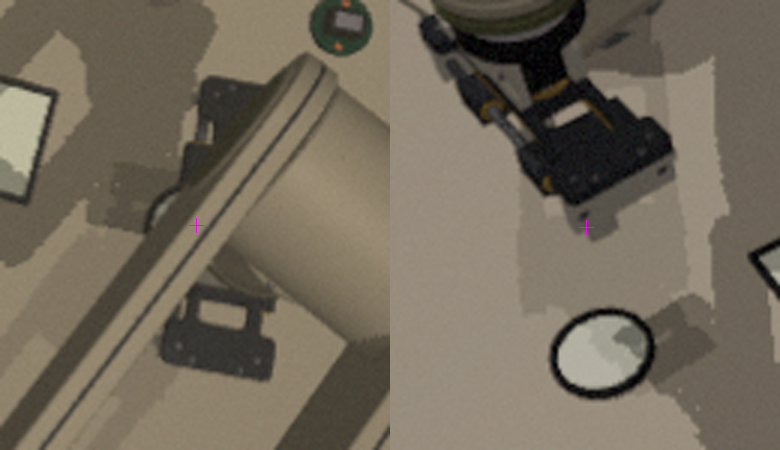

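```bash
python3 - <<'E'
from h import *
c=robot.read_camera("scene"); s=robot.read_state(); p=s["tool_pos"]; a=np.radians(78); X=np.array([np.cos(a),np.sin(a),0]); Y=np.array([X[1],-X[0],0])
for nm,dx,dy,dz in [("tip+ out",-.0075,.0405,0),("tip+ out2",.0075,.0405,0),("tip+ in",-.0075,.023,0),("tip- out",-.0075,-.0405,0),("body+a",-.0375,.094,.084),("body+b",.0375,.094,.084),("body-a",-.0375,-.094,.084),("body-b",.0375,-.094,.084)]:
    q=proj(c,p+X*dx+Y*dy+np.array([0,0,dz]))[0]; print(nm,((q-[102,125])*3+[390,0]).round())
E
python3 go.py 470 -330 40 78
```

```text
tip+ out [609. 270.]
tip+ out2 [628. 259.]
tip+ in [595. 255.]
tip- out [547. 199.]
body+a [587. 268.]
body+b [692. 205.]
body-a [438.  94.]
body-b [538.  43.]
shift cm [-5.64 11.78  9.89] turn z 0.0 yaw 78.0 pos [ 366.3 -250.3  138.5] q6 -0.51 F [ 0.7 -0.3 -0.9] open 46.4 t 4.65 tilt z [ 0.002 -0.002 -1.   ]
```

```bash
python3 -m inch '[[[-1.9,3.9,2.4,0,0,0,1],[-1.9,3.9,2.4,0,0,0,1],[-1.8,4,2.5,0,0,0,1],[0,0,2,0,0,0,1],[0,0,0.6,0,0,0,1]]]'
python3 -m inch '[[[0,0,0.5,0,0,0,1],[0,0,0.5,0,0,0,1],[0,0,0.5,0,0,0,1],[0,0,0.5,0,0,0,1],[0,0,0.3,0,0,0,1]]]'
python3 go.py 470 -330 5 78; python3 tip.py t2
```

```text
t: 5.15
tool_pos: [0.4685, -0.3278, 0.0341]
orientation: [-2.435, -1.974, 0.002]
force: [-0.2, -0.3, 0.9]
opening: 0.0113
t: 5.65
tool_pos: [0.4692, -0.3287, 0.0161]
orientation: [2.44, 1.977, 0.0]
force: [-0.2, 1.0, 0.2]
opening: 0.0008
shift cm [-0.11  0.1   1.11] turn z 0.0 yaw 78.0 pos [ 469.2 -328.7   16.1] q6 -0.49 F [-0.2  1.   0.2] open 0.8 t 5.65 tilt z [ 0.001 -0.001 -1.   ]
top [ 0.4689247  -0.32850164  0.0154431 ] 388.9049331132181 223.12191286481917
323 148
scene [ 0.46889321 -0.32844369  0.01554214] 185.4736914425913 283.47386478952944
120 208
```

View pics/t2.png

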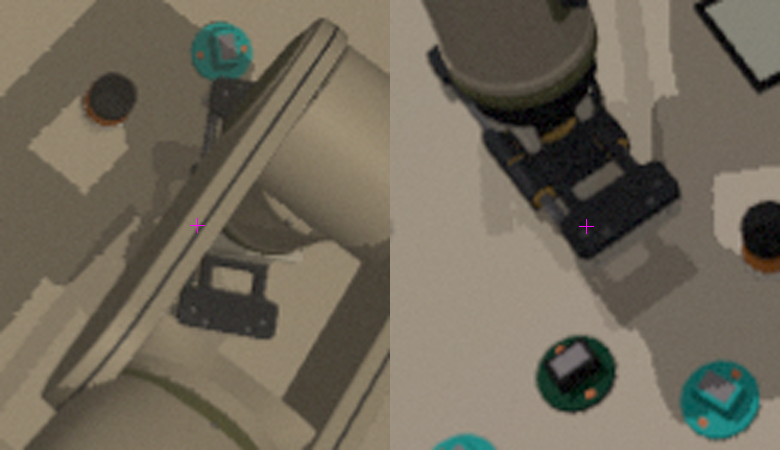

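```bash
python3 -m inch '[[[0,0,0.4,0,0,0,1],[0,0,0.3,0,0,0,1],[0,0,0.3,0,0,0,1],[0,0,0.2,0,0,0,1],[0,0,0,0,0,0,1]]]'
python3 -m inch '[[[0,0,0.2,0,0,0,1],[0,0,0.2,0,0,0,1],[0,0,0,0,0,0,1]]]'

```

```text
t: 6.25
tool_pos: [0.4688, -0.3283, 0.003]
orientation: [-2.44, -1.977, 0.0]
force: [-0.5, 0.7, -0.7]
opening: 0.0004
t: 6.55
tool_pos: [0.469, -0.3285, -0.0007]
orientation: [-2.44, -1.978, 0.0]
force: [0.0, 1.0, 0.1]
opening: 0.0004
```

```bash
python3 -m inch '[[[0,0,0.2,0,0,0,1],[0,0,0.2,0,0,0,1],[0,0,0,0,0,0,1]]]'
python3 -m inch '[[[0,0,0.2,0,0,0,1],[0,0,0.2,0,0,0,1],[0,0,0,0,0,0,1]]]'
```

```text
t: 6.85
tool_pos: [0.4689, -0.3284, -0.0048]
orientation: [-2.44, -1.978, 0.0]
force: [-0.8, 0.4, 0.0]
opening: 0.0005
t: 7.15
tool_pos: [0.4689, -0.3284, -0.0088]
orientation: [-2.44, -1.978, 0.0]
force: [-0.0, -0.9, -0.2]
opening: 0.0007
```

The reported TCP is 9 mm below the bench with no contact, so the real tool sits higher than the state says. I'll keep probing in small steps.

```bash
for i in 1; do python3 -m inch '[[[0,0,0.2,0,0,0,1],[0,0,0.2,0,0,0,1],[0,0,0,0,0,0,1]]]'; done
python3 -m inch '[[[0,0,0.2,0,0,0,1],[0,0,0.2,0,0,0,1],[0,0,0,0,0,0,1]]]' | grep -E "pos|force"
python3 -m inch '[[[0,0,0.2,0,0,0,1],[0,0,0,0,0,0,1]]]' | grep -E "pos|force"
python3 -m inch '[[[0,0,0.2,0,0,0,1],[0,0,0,0,0,0,1]]]' | grep -E "pos|force"
```

```text
t: 7.45
tool_pos: [0.4689, -0.3284, -0.0128]
orientation: [-2.44, -1.978, 0.0]
force: [-0.0, -0.3, 0.2]
opening: 0.0003
tool_pos: [0.4689, -0.3284, -0.0168]
force: [-0.3, -0.7, -0.4]
tool_pos: [0.469, -0.3285, -0.0187]
force: [0.8, 0.3, 0.1]
tool_pos: [0.4693, -0.3288, -0.0202]
force: [-0.6, 0.5, 2.7]
```

```bash
python3 -m inch '[[[0,0,0.1,0,0,0,1],[0,0,0,0,0,0,1]]]' | grep -E "pos|force"
python3 -m inch '[[[0,0,-2,0,0,0,1],[0,0,-2,0,0,0,0],[0,0,-2,0,0,0,0],[0,0,-2,0,0,0,0],[0,0,-2,0,0,0,0]]]' | grep -E "pos|force"
python3 - <<'E'
from h import *
c=robot.read_camera("scene"); p=np.array([.3656,-.2499,.1385+.0205]); a=np.radians(78); X=np.array([np.cos(a),np.sin(a),0]); Y=np.array([X[1],-X[0],0])
for nm,dx,dy,dz in [("tip+ out",-.0075,.0405,0),("tip+ out2",.0075,.0405,0),("body+a",-.0375,.094,.084),("body+b",.0375,.094,.084)]:
    q=proj(c,p+X*dx+Y*dy+np.array([0,0,dz]))[0]; print(nm,((q-[102,125])*3+[390,0]).round())
E
```

```text
tool_pos: [0.4693, -0.3288, -0.0202]
force: [-4.4, 3.1, 11.6]
tool_pos: [0.469, -0.3285, 0.0793]
force: [-0.1, -0.8, 0.2]
tip+ out [603. 251.]
tip+ out2 [622. 240.]
body+a [580. 246.]
body+b [687. 183.]
```

Contact is confirmed at reported z = -20.2 mm, so real z is reported z plus 20 mm. I'll retry the round module with the fingers fully open, which will also show any lateral bias.

```bash
python3 go.py 533.5 -406 60 78
```

```text
shift cm [-6.13  7.69  2.37] turn z 0.1 yaw 78.1 pos [ 470.9 -330.    83.3] q6 -0.49 F [ 1.  -1.   2.3] open 31.6 t 8.9 tilt z [ 0.004 -0.003 -1.   ]
```

```bash
python3 -m inch '[[[-3,3.8,0,0,0,0,-1],[-3.2,3.9,2,0,0,0,-1],[0,0,0,0,0,0,-1],[0,0,0,0,0,0,-1],[0,0,2,0,0,0,-1]]]' >/dev/null; python3 go.py 533.5 -406 -12 78
```

```text
shift cm [-0.17  0.27  5.56] turn z 0.1 yaw 78.1 pos [ 531.  -403.5   43.6] q6 -0.52 F [ 1.  -0.6  0.7] open 71.9 t 9.4 tilt z [ 0.005 -0.004 -1.   ]
```

```bash
python3 -m inch '[[[-0.2,0.2,2,0,0,0,-1],[0,0,2,0,0,0,-1],[0,0,1,0,0,0,-1],[0,0,0.5,0,0,0,-1],[0,0,0,0,0,0,-1]]]'; python3 go.py 533.5 -406 -12 78
```

```text
t: 9.9
tool_pos: [0.5306, -0.4043, -0.0142]
orientation: [2.44, 1.978, 0.0]
force: [-0.3, 0.2, 0.0]
opening: 0.093
shift cm [-0.11  0.32 -0.22] turn z 0.1 yaw 78.1 pos [ 530.6 -404.3  -14.2] q6 -0.52 F [-0.3  0.2  0. ] open 93.0 t 9.9 tilt z [ 0. -0. -1.]
```

```bash
python3 -m inch '[[[-0.1,0.3,0,0,0,0,1],[0,0,-0.1,0,0,0,1],[0,0,0,0,0,0,1],[0,0,0,0,0,0,1],[0,0,0,0,0,0,1]]]'  20 | grep -E "force|open"
python3 -m inch '[[[0,0,0,0,0,0,1],[0,0,0,0,0,0,1],[0,0,0,0,0,0,1],[0,0,0,0,0,0,1],[0,0,0,0,0,0,1]]]' ; python3 go.py 533.5 -406 -12 78
```

```text
force: [0.0, -0.2, -0.2]
opening: 0.0576
t: 10.9
tool_pos: [0.5333, -0.4061, -0.0139]
orientation: [-2.441, -1.978, 0.0]
force: [0.2, -0.2, -0.0]
opening: 0.02
shift cm [ 0.01  0.01 -0.19] turn z 0.0 yaw 78.0 pos [ 533.3 -406.1  -13.9] q6 -0.52 F [ 0.2 -0.2 -0. ] open 20.0 t 10.9 tilt z [-0.  0. -1.]
```

Gripped at 20.0 mm. Now lift and carry it to the round nest.

```bash
python3 -m inch '[[[0,0,-1,0,0,0,1],[0,0,-2,0,0,0,1],[0,0,-2,0,0,0,1],[0,0,-2,0,0,0,1],[0,0,0,0,0,0,1]]]' >/dev/null
python3 go.py 363.5 -268.5 60 78
python3 -m inch '[[[2,-3.9,0,0,0,0,1],[2,-3.9,0,0,0,0,1],[2,-3.9,0,0,0,0,1],[2,-3.9,0,0,0,0,1],[2,-3.9,0,0,0,0,1]]]'|grep open
python3 go.py 363.5 -268.5 -9 78; python3 tip.py t3
```

```text
shift cm [ 10.09 -19.73  -0.06] turn z 0.0 yaw 78.0 pos [ 535.6 -408.    60.9] q6 -0.52 F [ 0.4 -0.5  0.1] open 19.9 t 11.4 tilt z [ 0.005 -0.005 -1.   ]
opening: 0.0192
shift cm [-0.17  0.23  6.41] turn z 0.0 yaw 78.0 pos [ 361.6 -266.4   55.1] q6 -0.54 F [ 0.  -1.   0.7] open 19.2 t 11.9 tilt z [-0.001  0.001 -1.   ]
top [ 0.35479524 -0.2600206   0.05150192] 366.8170133873212 269.52150590040765
301 194
scene [ 0.35749411 -0.26245313  0.05245711] 168.51583624945414 226.78492349423016
103 151
```

View pics/t3.png

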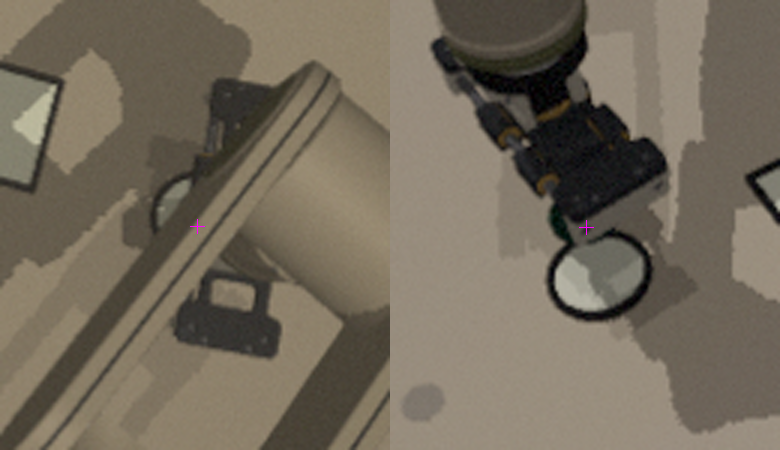

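```bash
python3 - <<'E'
from h import *
c=robot.read_camera("scene"); t=np.linspace(0,2*np.pi,13)[:-1]
P=np.c_[.3575+.026*np.cos(t),-.2625+.026*np.sin(t),0*t+.0665+.004]
print(((proj(c,P)-[103,151])*3+[390,0]).round().tolist())
E
python3 go.py 363.5 -268.5 -9 78
```

```text
[[607.0, 231.0], [616.0, 217.0], [617.0, 202.0], [608.0, 191.0], [592.0, 185.0], [574.0, 187.0], [557.0, 196.0], [547.0, 209.0], [546.0, 224.0], [555.0, 236.0], [571.0, 242.0], [590.0, 240.0]]
shift cm [-0.26  0.37  6.33] turn z 0.0 yaw 78.0 pos [ 360.6 -265.3   54.3] q6 -0.54 F [ 0.2 -0.1  0.3] open 19.8 t 12.05 tilt z [-0.002  0.002 -1.   ]
```

The predicted disc outline matches the visible sliver (left edge about 547, bottom about 242), so the lateral bias is negligible. Now lower it.

```bash
python3 -m inch '[[[0,0,2,0,0,0,1],[0,0,0,0,0,0,1],[0,0,0,0,0,0,1]]]' >/dev/null; python3 go.py 363.5 -268.5 -9 78
```

```text
shift cm [-0.03 -0.01  4.52] turn z 0.0 yaw 78.0 pos [ 363.7 -268.2   36.2] q6 -0.54 F [ 0.2 -0.1  0.4] open 19.9 t 12.35 tilt z [-0.001  0.001 -1.   ]
```

```bash
python3 -m inch '[[[0,0,1.5,0,0,0,1],[0,0,1.5,0,0,0,1],[0,0,1,0,0,0,1],[0,0,0.5,0,0,0,1],[0,0,0,0,0,0,1]]]'; python3 -m inch '[[[0,0,0.1,0,0,0,1],[0,0,0,0,0,0,1]]]'
```

```text
t: 12.85
tool_pos: [0.3632, -0.2677, -0.0092]
orientation: [-2.44, -1.977, 0.0]
force: [-0.0, 0.5, -0.8]
opening: 0.0199
t: 13.05
tool_pos: [0.3638, -0.2683, -0.0092]
orientation: [2.44, 1.978, 0.0]
force: [-0.7, -0.2, 0.2]
opening: 0.02
```

```bash
python3 -m inch '[[[0,0,0.1,0,0,0,1],[0,0,0,0,0,0,1],[0,0,0,0,0,0,0.2],[0,0,0,0,0,0,0],[0,0,0,0,0,0,0]]]'|grep -E "pos|force|open"; python3 -m inch '[[[0,0,-2,0,0,0,0],[0,0,-3,0,0,0,0],[0,0,-2,0,0,0,0],[0,0,0,0,0,7.1,0],[0,0,0,0,0,8,0]]]'|grep -E "pos|force|open"
python3 -m inch '[[[0,0,0,0,0,8,0],[0,0,0,0,0,8,0],[0,0,0,0,0,8,0],[0,0,0,0,0,8,0],[0,0,0,0,0,8,0]]]' >/dev/null
python3 -m inch '[[[0,0,0,0,0,8,0],[0,0,0,0,0,8,0],[0,0,0,0,0,0,0]]]' >/dev/null
python3 go.py 663.5 -133 60 7
```

```text
tool_pos: [0.3633, -0.2678, -0.0109]
force: [-0.7, -1.2, 0.1]
opening: 0.0395
tool_pos: [0.3639, -0.2684, 0.0602]
force: [0.7, 0.6, -0.2]
opening: 0.0466
shift cm [31.41 -9.82 -0.1 ] turn z -0.2 yaw 6.8 pos [ 363.2 -267.8   59. ] q6 0.7 F [ 0.7  0.3 -0.6] open 46.4 t 14.85 tilt z [-0.  0. -1.]
```

```bash
python3 -m inch '[[[4,-1.2,0,0,0,0,0],[4,-1.2,0,0,0,0,0],[4,-1.2,0,0,0,0,0],[4,-1.2,0,0,0,0,0],[4,-1.2,0,0,0,0,0]]]' >/dev/null
python3 -m inch '[[[4,-1.2,0,0,0,0,0],[4,-1.2,0,0,0,0,0],[3.4,-1.4,0,0,0,0,0],[0,0,0,0,0,0,0],[0,0,0,0,0,0,0]]]'|grep open
python3 go.py 663.5 -133 -14 7
python3 - <<'E'
from h import *
c=robot.read_camera("scene"); x,y=proj(c,[.3635,-.2685,.01])[0].astype(int); a=cv2.resize(c["image"][y-50:y+50,x-50:x+50],(400,400),interpolation=cv2.INTER_CUBIC)
c=robot.read_camera("top"); x,y=proj(c,[.3635,-.2685,.01])[0].astype(int); b=cv2.resize(c["image"][y-50:y+50,x-50:x+50],(400,400),interpolation=cv2.INTER_CUBIC)
cv2.imwrite("pics/p1.png",np.hstack([b,a]))
E
```

```text
opening: 0.0467
shift cm [0.04 0.11 7.22] turn z 0.2 yaw 7.2 pos [ 663.1 -132.    58.2] q6 1.17 F [-0.9  0.1  0.3] open 46.7 t 15.85 tilt z [-0.001  0.    -1.   ]
```

View pics/p1.png

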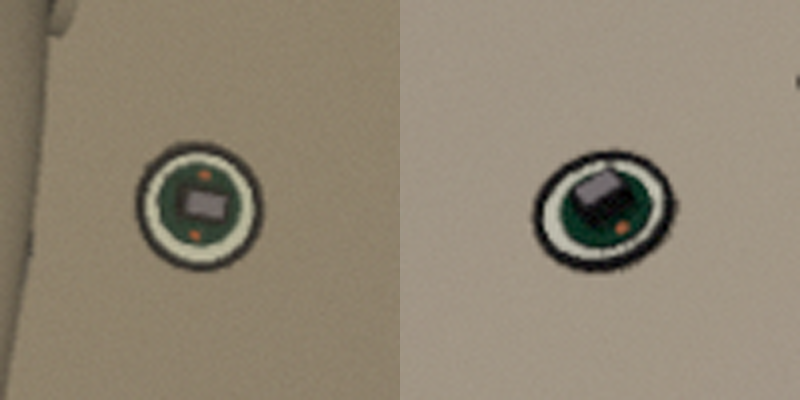

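The round module sits concentric and flat in its nest (white ring all round at (200,205) in the crop). Now the strip.

```bash
python3 -m inch '[[[0,0.1,2.5,0,0,0.2,0],[0,0,2.5,0,0,0,0],[0,0,1.4,0,0,0,0],[0,0,0.6,0,0,0,0],[0,0,0,0,0,0,0]]]'; python3 go.py 663.5 -133 -12 7;
python3 -m inch '[[[0,0,0,0,0,0,1],[0,0,0,0,0,0,1],[0,0,0,0,0,0,1],[0,0,0,0,0,0,1],[0,0,0,0,0,0,1]]]' ; python3 go.py 663.5 -133 -12 7
```

```text
t: 16.45
tool_pos: [0.6623, -0.1339, -0.0114]
orientation: [-3.136, -0.184, 0.002]
force: [-0.1, -1.2, -0.1]
opening: 0.0468
shift cm [ 0.13 -0.08  0.06] turn z -0.3 yaw 6.7 pos [ 662.3 -133.9  -11.4] q6 1.18 F [-0.1 -1.2 -0.1] open 46.8 t 16.45 tilt z [-0.001  0.    -1.   ]
t: 16.95
tool_pos: [0.6639, -0.1336, -0.0099]
orientation: [3.136, 0.185, 0.002]
force: [-1.1, 1.0, 3.9]
opening: 0.0196
shift cm [-0.03 -0.07  0.21] turn z -0.2 yaw 6.8 pos [ 663.9 -133.6   -9.9] q6 1.18 F [-1.1  1.   3.9] open 19.6 t 16.95 tilt z [ 0.001 -0.    -1.   ]
```

```bash
python3 -m inch '[[[0,0,-1,0,0,0,1],[0,0,-2,0,0,0,1],[0,0,-2,0,0,0,1],[0,0,-2,0,0,0,1],[0,0,0,0,0,2.3,1]]]'|grep -E "force|open"
python3 go.py 391.5 288.5 60 4.5
```

```text
force: [1.5, 0.3, 0.2]
opening: 0.02
shift cm [-24.08 -44.28   0.16] turn z -0.1 yaw 4.4 pos [ 665.8 -134.3   64. ] q6 1.22 F [1.5 0.3 0.2] open 20.0 t 17.45 tilt z [ 0.006 -0.002 -1.   ]
```

```bash
python3 -m inch '[[[-2,-3.7,0,0,0,0,1],[-2,-3.7,0,0,0,0,1],[-2,-3.7,0,0,0,0,1],[-2,-3.7,0,0,0,0,1],[-2,-3.7,0,0,0,0,1]]]'|grep open
python3 -m inch '[[[-2,-3.7,0,0,0,0,1],[-2,-3.7,0,0,0,0,1],[-2,-3.7,0,0,0,0,1],[-2,-3.7,0,0,0,0,1],[-2,-3.7,0,0,0,0,1]]]'|grep open
python3 -m inch '[[[-2,-3.7,0,0,0,0,1],[-2,-3.6,0,0,0,0,1],[0,0,1,0,0,0,1],[0,0,0,0,0,0,1],[0,0,0,0,0,0,1]]]'|grep open
python3 go.py 391.5 288.5 -8 4.5
```

```text
opening: 0.0198
opening: 0.0199
opening: 0.0199
shift cm [0.17 0.03 5.71] turn z -0.1 yaw 4.4 pos [389.8 288.7  49.1] q6 2.03 F [-0.3  0.2  0.8] open 19.9 t 18.95 tilt z [-0.    -0.001 -1.   ]
```

```bash
python3 -m inch '[[[0.1,0,2,0,0,0,1],[0,0,2,0,0,0,1],[0,0,1,0,0,0,1],[0,0,0.4,0,0,0,1],[0,0,0,0,0,0,1]]]'|grep -E "pos|force"; python3 -m inch '[[[0,0,0.1,0,0,0,1],[0,0,0,0,0,0,1]]]'|grep -E "pos|force"; python3 -m inch '[[[0,0,0.1,0,0,0,1],[0,0,0,0,0,0,1]]]'|grep -E "pos|force"
```

```text
tool_pos: [0.391, 0.2889, -0.0048]
force: [-0.2, 0.4, -0.9]
tool_pos: [0.3914, 0.2898, -0.005]
force: [0.8, 0.3, 0.4]
tool_pos: [0.3913, 0.2899, -0.006]
force: [-1.0, 0.5, 3.2]
```

```bash
python3 -m inch '[[[0,0,0.1,0,0,0,1],[0,0,0,0,0,0,1]]]'|grep -E "pos|force"; python3 -m inch '[[[0,0,0,0,0,0,0.2],[0,0,0,0,0,0,0],[0,0,0,0,0,0,0],[0,0,-1,0,0,0,0],[0,0,-3,0,0,0,0]]]'|grep -E "pos|force|open";python3 -m inch '[[[0,0,-3,0,0,0,0],[0,0,0,0,0,-8,0],[0,0,0,0,0,-8,0],[0,0,0,0,0,-8,0],[0,0,0,0,0,-8,0]]]'>/dev/null
python3 -m inch '[[[0,0,0,0,0,-8,0],[0,0,0,0,0,-8,0],[0,0,0,0,0,-1.6,0],[0,0,0,0,0,0,0]]]'>/dev/null
python3 go.py 512.5 372.2 60 54.5
```

```text
tool_pos: [0.3914, 0.29, -0.006]
force: [-5.9, -3.4, 16.3]
tool_pos: [0.388, 0.288, 0.03]
force: [0.2, 0.3, -1.4]
opening: 0.0463
shift cm [13.85  4.97  0.26] turn z -0.6 yaw 53.9 pos [390.8 289.6  62.6] q6 1.16 F [0.7 0.  0. ] open 46.6 t 21.45 tilt z [ 0.  0. -1.]
```

```bash
python3 -m inch '[[[3.5,1.2,0,0,0,-0.8,0],[3.5,1.2,0,0,0,0,0],[3.4,1.3,0,0,0,0,0],[3.2,1,0,0,0,0,0],[0,0,0,0,0,0,0]]]'|grep open
python3 -m inch '[[[0,0,2,0,0,0,0],[0,0,0,0,0,0,0],[0,0,0,0,0,0,0]]]'|grep open
python3 go.py 512.5 372.2 -11 54.8
```

```text
opening: 0.0464
opening: 0.0467
shift cm [0.32 0.5  5.28] turn z -0.0 yaw 54.8 pos [506.6 372.6  41.8] q6 1.17 F [0.3 1.4 0.2] open 46.7 t 22.25 tilt z [-0.002 -0.001 -1.   ]
```

```bash
python3 -m inch '[[[0.3,0.5,2,0,0,0,0],[0,0,2,0,0,0,0],[0,0,1,0,0,0,0],[0,0,0.3,0,0,0,0],[0,0,0,0,0,0,0]]]'|grep force; python3 go.py 512.5 372.2 -11 54.8
python3 -m inch '[[[0,0,0,0,0,0,1],[0,0,0,0,0,0,1],[0,0,0,0,0,0,1],[0,0,0,0,0,0,1],[0,0,0,0,0,0,1]]]' ; python3 go.py 512.5 372.2 -11 54.8
```

```text
force: [0.0, 0.2, 0.5]
shift cm [-0.1  -0.04  0.06] turn z 0.0 yaw 54.8 pos [513.4 372.8 -10.4] q6 1.16 F [0.  0.2 0.5] open 46.5 t 22.75 tilt z [ 0.  0. -1.]
t: 23.25
tool_pos: [0.5138, 0.3731, -0.0103]
orientation: [-2.788, -1.447, -0.001]
force: [-0.3, -0.2, 3.0]
opening: 0.0198
shift cm [-0.15 -0.06  0.07] turn z 0.0 yaw 54.8 pos [513.8 373.1 -10.3] q6 1.16 F [-0.3 -0.2  3. ] open 19.8 t 23.25 tilt z [ 0.001  0.    -1.   ]
```

```bash
python3 -m inch '[[[0,0,-1,0,0,0,1],[0,0,-2,0,0,0,1],[0,0,-2,0,0,7.4,1],[0,0,-2,0,0,7.4,1],[0,0,0,0,0,7.4,1]]]'|grep -E "force|open"
python3 -m inch '[[[0,0,0,0,0,0,1],[0,0,0,0,0,0,1]]]'|grep open
python3 go.py 443 119 40 32.5
```

```text
force: [0.4, 0.5, 0.3]
opening: 0.0193
opening: 0.0201
shift cm [-19.66  17.49   1.92] turn z 0.4 yaw 32.9 pos [513.3 372.6  59.1] q6 1.54 F [-0.5 -0.3  0.2] open 20.1 t 23.95 tilt z [-0. -0. -1.]
```

```bash
python3 -m inch '[[[-3.3,2.9,0,0,0,0,1],[-3.3,2.9,0,0,0,0,1],[-3.3,2.9,0,0,0,0,1],[-3.3,2.9,0,0,0,0,1],[-3.3,2.9,0,0,0,0,1]]]'|grep open
python3 -m inch '[[[-3.2,3,0,0,0,0.4,1],[0,0,1,0,0,0,1],[0,0,1,0,0,0,1],[0,0,0,0,0,0,1],[0,0,0,0,0,0,1]]]'|grep open
python3 go.py 443 119 -4.5 32.5
```

```text
opening: 0.0194
opening: 0.0195
shift cm [0.07 0.17 4.31] turn z -0.1 yaw 32.4 pos [441.6 120.   38.6] q6 1.16 F [ 0.9  0.9 -1.2] open 19.5 t 24.95 tilt z [-0.002 -0.    -1.   ]
```

```bash
python3 -m inch '[[[0,0,1.5,0,0,0,1],[0,0,1.5,0,0,0,1],[0,0,1,0,0,0,1],[0,0,0.4,0,0,0,1],[0,0,0,0,0,0,1]]]'|grep -E "pos|force"; python3 -m inch '[[[0,0,0,0,0,0,1],[0,0,0.1,0,0,0,1],[0,0,0,0,0,0,1]]]'|grep -E "pos|force";  python3 go.py 443 119 -4.5 32.5
```

```text
tool_pos: [0.4416, 0.1195, -0.0053]
force: [-0.5, 0.8, -0.3]
tool_pos: [0.4425, 0.1192, -0.0054]
force: [0.8, 0.6, -0.3]
shift cm [ 0.03  0.05 -0.09] turn z -0.3 yaw 32.2 pos [442.5 119.2  -5.4] q6 1.16 F [ 0.8  0.6 -0.3] open 19.8 t 25.75 tilt z [ 0.001  0.    -1.   ]
```

Less than 1 mm remains. Touch down, release, then go to the oblong.

```bash
python3 -m inch '[[[0,0,0.1,0,0,0,1],[0,0,0,0,0,0,1]]]'|grep -E "pos|force"; python3 -m inch '[[[0,0,0,0,0,0,0.2],[0,0,0,0,0,0,0],[0,0,0,0,0,0,0],[0,0,-1,0,0,0,0],[0,0,-3,0,0,0,0]]]'|grep -E "pos|force|open"; python3 -m inch '[[[0,0,-3,0,0,0,0],[0,0,0,0,0,7.8,0],[0,0,0,0,0,7.8,0],[0,0,0,0,0,7.8,0],[0,0,0,0,0,7.8,0]]]'>/dev/null
python3 -m inch '[[[0,0,0,0,0,7.8,0],[0,0,0,0,0,7.8,0],[0,0,0,0,0,0,0]]]'>/dev/null
python3 go.py 668 145.5 40 -14.5
```

```text
tool_pos: [0.4425, 0.1192, -0.0063]
force: [-0.5, 0.4, 3.5]
tool_pos: [0.4392, 0.1187, 0.0312]
force: [0.8, 0.1, 0.5]
opening: 0.0463
shift cm [21.17 -8.26  2.4 ] turn z -0.2 yaw -14.7 pos [442.2 119.2  63.8] q6 1.98 F [-0.5  0.4  0.6] open 46.2 t 27.25 tilt z [ 0.001  0.    -1.   ]
```

```bash
python3 -m inch '[[[4,-1.5,0,0,0,0,0],[4,-1.5,0,0,0,0,0],[4,-1.5,0,0,0,0,0],[4,-1.5,0,0,0,0,0],[4,-1.7,0,0,0,0,0]]]'|grep open
python3 -m inch '[[[1.2,-0.6,1.2,0,0,0,0],[0,0,1.2,0,0,0,0],[0,0,0,0,0,0,0],[0,0,0,0,0,0,0]]]'|grep open
python3 go.py 668 145.5 -11 -14.5
python3 - <<'E'
from h import *
o=[]
for n in("top","scene"):
  c=robot.read_camera(n)
  for X in([.3915,.2885,.01],[.443,.119,.01]):
    x,y=proj(c,X)[0].astype(int); o.append(cv2.resize(c["image"][y-30:y+30,x-30:x+30],(300,300),interpolation=cv2.INTER_CUBIC))
cv2.imwrite("pics/p2.png",np.vstack([np.hstack(o[:2]),np.hstack(o[2:])]))
E
```

```text
opening: 0.0465
opening: 0.0466
shift cm [0.18 0.01 4.95] turn z 0.0 yaw -14.5 pos [666.4 146.1  38.5] q6 1.96 F [0.3 0.6 0.4] open 46.6 t 28.15 tilt z [-0.002 -0.    -1.   ]
```

View pics/p2.png

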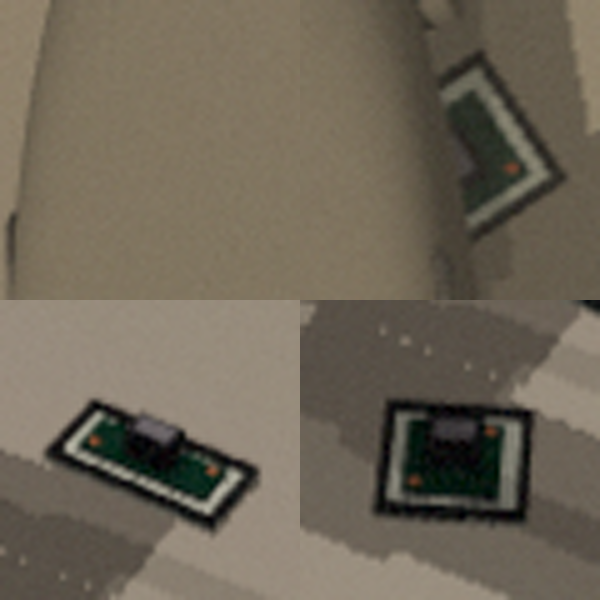

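Strip and square are both inside their rims, lying flat; I'll measure centring at the end. Now grasp the oblong.

```bash
python3 -m inch '[[[0,0,2,0,0,0,0],[0,0,1.5,0,0,0,0],[0,0,1,0,0,0,0],[0,0,0.4,0,0,0,0],[0,0,0,0,0,0,0]]]'|grep force; python3 go.py 668 145.5 -11 -14.5
python3 -m inch '[[[0,0,0,0,0,0,1],[0,0,0,0,0,0,1],[0,0,0,0,0,0,1],[0,0,0,0,0,0,1],[0,0,0,0,0,0,1]]]'
python3 -m inch '[[[0,0,-1,0,0,0,1],[0,0,-2,0,0,0,1],[0,0,-2,0,0,0,1],[0,0,-2,0,0,3.3,1],[0,0,0,0,0,0,1]]]'|grep -E "force|open"
python3 go.py 445.7 -115.3 60 -17.8
```

```text
force: [-0.1, -0.9, -1.0]
shift cm [0.08 0.04 0.03] turn z -0.1 yaw -14.6 pos [667.4 146.1 -10.7] q6 1.97 F [-0.1 -0.9 -1. ] open 46.6 t 28.75 tilt z [-0.002 -0.    -1.   ]
t: 29.25
tool_pos: [0.6685, 0.1463, -0.0093]
orientation: [-3.116, 0.398, -0.001]
force: [-0.8, 0.5, 2.1]
opening: 0.0196
force: [1.2, -0.0, -0.3]
opening: 0.0196
shift cm [-13.37  31.85   0.31] turn z -0.1 yaw -17.9 pos [670.9 146.7  64.8] q6 2.02 F [ 1.2 -0.  -0.3] open 19.6 t 29.75 tilt z [ 0.007  0.001 -1.   ]
```

```bash
python3 -m inch '[[[-1.6,3.9,0,0,0,0,1],[-1.6,3.9,0,0,0,0,1],[-1.6,3.9,0,0,0,0,1],[-1.6,3.9,0,0,0,0,1],[-1.6,3.9,0,0,0,0,1]]]'|grep open
python3 -m inch '[[[-1.6,3.9,0,0,0,0,1],[-1.6,3.9,0,0,0,0,1],[-1.6,4,1,0,0,0,1],[0,0,1,0,0,0,1],[0,0,0,0,0,0,1]]]'|grep open
python3 -m inch '[[[0,0,0,0,0,0,1],[0,0,0,0,0,0,1]]]'|grep open
python3 go.py 445.7 -115.3 -4.5 -17.8
```

```text
opening: 0.0199
opening: 0.0196
opening: 0.0197
shift cm [-0.41  0.51  4.5 ] turn z 0.0 yaw -17.8 pos [ 451.1 -111.7   40.5] q6 1.53 F [ 0.1  0.4 -0.7] open 19.7 t 30.95 tilt z [ 0.001  0.    -1.   ]
```

```bash
python3 -m inch '[[[-0.4,0.5,1,0,0,0,1],[0,0,1.5,0,0,0,1],[0,0,1,0,0,0,1],[0,0,0.9,0,0,0,1],[0,0,0,0,0,0,1]]]'|grep -E "pos|force"; python3 -m inch '[[[0,0,0,0,0,0,1],[0,0,0.1,0,0,0,1],[0,0,0,0,0,0,1]]]'|grep -E "pos|force";  python3 go.py 445.7 -115.3 -5.5 -17.8
```

```text
tool_pos: [0.4445, -0.1156, -0.005]
force: [0.0, -0.2, -0.3]
tool_pos: [0.4451, -0.116, -0.0047]
force: [-0.0, 0.0, -0.1]
shift cm [ 0.03 -0.09  0.08] turn z -0.1 yaw -17.9 pos [ 445.1 -116.    -4.7] q6 1.52 F [-0.   0.  -0.1] open 20.2 t 31.75 tilt z [ 0. -0. -1.]
```

```bash
python3 -m inch '[[[0,0,0.1,0,0,0,1],[0,0,0,0,0,0,1]]]'|grep -E "pos|force"; python3 -m inch '[[[0,0,0.1,0,0,0,1],[0,0,0,0,0,0,1]]]'|grep -E "pos|force"
```

```text
tool_pos: [0.4451, -0.116, -0.0057]
force: [0.4, 0.4, -0.5]
tool_pos: [0.4452, -0.1161, -0.0058]
force: [-4.7, 2.3, 11.5]
```

```bash
python3 -m inch '[[[0,0,0,0,0,0,0.2],[0,0,0,0,0,0,0],[0,0,0,0,0,0,0],[0,0,-1,0,0,0,0],[0,0,-3,0,0,0,0]]]'|grep -E "pos|force|open"; python3 -m inch '[[[0,0,-4,0,0,0,0],[0,0,-4,0,0,0,0],[0,4,-2,0,0,0,0],[0,4,0,0,0,0,0],[0,4,0,0,0,0,0]]]'>/dev/null
python3 -m inch '[[[0,4,0,0,0,0,0],[0,4,0,0,0,0,0],[0,4,0,0,0,0,0],[-2,4,0,0,0,0,0],[-2,4,0,0,0,0,0]]]'
python3 -m inch '[[[-2,4,0,0,0,0,0],[-2,4,0,0,0,0,0],[-2,4,0,0,0,0,0],[0,0,0,0,0,0,0]]]'|grep pos
python3 - <<'E'
from h import *
for n in("top","scene"):
    c=robot.read_camera(n); cv2.imwrite(f"pics/{n}9.png",c["image"])
    im=c["image"].astype(int)
    for k,b in dict(strip=(391.5,288.5),oblong=(445.7,-115.3),square=(443,119),round=(363.5,-268.5)).items():
        p=proj(c,[b[0]/1e3,b[1]/1e3,.009])[0].astype(int); m=np.zeros(im.shape[:2],np.uint8); s=22
        w=slice(p[1]-s,p[1]+s),slice(p[0]-s,p[0]+s)
        m[w]=((im[...,1]-im[...,2]>6)*255).astype(np.uint8)[w]
        m=cv2.morphologyEx(m,cv2.MORPH_CLOSE,np.ones((3,3)))
        pts=np.argwhere(m)[:,::-1]; 
        try: r=rect(c,biggest(m,p),.009); print(n,k,b,r)
        except Exception as e: print(n,k,"?",len(pts))
E
```

```text
tool_pos: [0.4422, -0.115, 0.0312]
force: [-0.2, -0.2, -1.3]
opening: 0.0459
t: 33.65
tool_pos: [0.3078, -0.4096, 0.1339]
orientation: [3.103, -0.487, 0.001]
force: [0.3, -0.6, 0.7]
opening: 0.0463
tool_pos: [0.2109, -0.5074, 0.134]
top strip (391.5, 288.5) [390.9, 289.4, 83.4, 27.9, 4.3]
top oblong (445.7, -115.3) [443.0, -115.3, 71.0, 38.7, -17.8]
top square (443, 119) [442.0, 118.0, 50.9, 50.7, 32.4]
top round (363.5, -268.5) [363.3, -267.0, 47.3, 47.2, -40.9]
scene strip (391.5, 288.5) [391.4, 288.9, 84.4, 31.5, 4.3]
scene oblong (445.7, -115.3) [443.8, -116.9, 75.0, 39.9, -18.2]
scene square (443, 119) [441.2, 119.9, 62.1, 52.2, -57.9]
scene round (363.5, -268.5) [369.1, -270.1, 49.4, 43.8, 66.5]
```

```bash
python3 - <<'E'
import cv2,numpy as np
t=cv2.imread("pics/top9.png"); s=cv2.imread("pics/scene9.png")
cv2.imwrite("pics/f1.png",np.vstack([cv2.resize(t[150:300,90:480],(780,300)),cv2.resize(s[90:270,120:400],(462,297))[:, :].copy() if 0 else cv2.resize(s[90:280,100:420],(780,300))]))
E
```

```text
(no output)
```

View pics/f1.png

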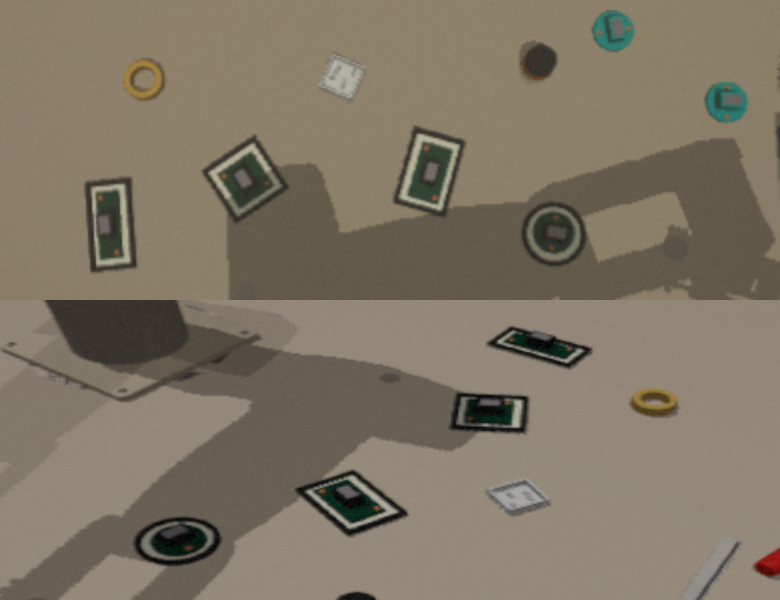

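All four modules lie flat in their matching nests, centred within about 3 mm in the top view. The tape and jar stand where they were, and the arm is clear. Handing in.

```bash
python3 -c "
from plant import robot
print(robot.close_job())"
```

```text
the job is handed in; nothing more can be done
None
```

All four modules are in their matching nests, face down with the terminal box up, and the job was handed in at about 34 s of the 99 s allowed.

- **First grasp missed:** the fingers shut to 0 mm above the round module. A touch test on the bare bench made contact at a reported z of -20 mm, so the real fingertips sit about 20 mm higher than the state reports. With that correction every grasp closed on about 20 mm, the box width.
- **Setting down:** each module was lowered slowly. Three showed a light contact force before release (3.5 N, 11.5 N and 16 N). The round one showed none, so I released it within about 1 mm of its floor.
- **Centring:** in the final top view every module is within 3 mm of its nest centre, with matching yaw. The scene camera agrees to within 3 mm for three modules. It puts the round one about 6 mm off, probably because shade and the terminal box cut into the colour mask. An unshaded crop right after placing showed that module concentric in both views.
- **Height and tilt:** I judged flatness from the pictures and the contact forces, and did not measure it separately.
- **Everything else:** by eye, the tape roll, jar and turquoise look-alikes are where they were at the start. The arm is parked clear, touching nothing.

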